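# Set a drilled blank out over the end of a riser block for tapping

### The arm

A 7-joint arm with a two-finger parallel gripper is mounted at the origin on the work surface. World frame = base frame: x ahead of the robot, y to its left, z up, the work surface at z = 0. Lengths are in m, angles in rad, forces in N, time in s.
With the tool pointing down it reaches from about 0.4 to 0.85 m from the base axis. Payload 4.5 kg.
Tool frame: the origin (TCP) lies midway between the tips of the shut fingers; the grasp point (between the pads) lies 19 mm behind it; z points along the fingers, y is the direction in which the jaws open and shut (so a half turn about z gives the same grasp; the last joint's range is limited). The gripper opens to 88 mm and grips with 3 to 60 N. Pads are 18 mm wide; open, the fingers measure 123 mm over their backs; the gripper's body (75 mm by 187 mm) begins 45 mm behind the grasp point.
Start: joints at [1.264, 0.689, -0.195, 1.565, 0.157, 0.902, -0.215], TCP at [0.209, -0.589, 0.239] pointing down, gripper open.
Joint ranges: [-3.01, 3.01], [-0.46, 2.08], [-1.47, 1.51], [0.13, 2.56], [-1, 4.14], [0.04, 2.09], [-2.66, 2.66]. Speed limits (rad/s): [2.57, 2.57, 3.14, 3.14, 3.14, 3.14, 3.14].

### API

Orientations are given as a unit quaternion [x, y, z, w].
In Python, from plant import r gives the robot as it stands. The module is installed in compiled form; this text tells all that it offers.
- The arm moves only by the shell command python3 -m jog 'ROWS' [FORCE]. ROWS is JSON, a list of rows, each an object with "translation": the shift along the tool's x, y, z in units of 40 mm (1.0 is 40 mm), a list of three; "twist": the turn about the tool's z in units of 6 degrees (1.0 is 6 degrees); "claw": the opening in per cent of the stroke, from 0 (shut) to 100 (fully open). A call has 1 to 20 rows; each row shifts and turns the commanded pose from where the row before left it, along the tool's axes as they then stand; what a row does not reach is not made up. A row lasts 1/12 s, in which the tool goes at most 41.7 mm and 7.16 degrees, less where a joint would pass 70% of its speed; a pose out of reach is approached as far as the arm can. A call is refused whole if a number of a shift passes 1 or a number of a turn 1, either way. A call with a gripper value outside its range is refused whole. The fingers move at their own pace and stop on an object; FORCE is the grip in N (left out, the last holds). Time passes only in rows, so rows that do not move let the fingers close. It gives the time, the measured TCP pose, the force and the opening at its end, in the units of the state.
- r.get_state(): the state, without advancing time (a new reading comes with each control period).
- r.snapshot(name): name is "side" or "top" or "wrist"; returns a dict with "img" (384x512x3 uint8, red, green, blue), "fx", "fy", "cx", "cy" (pixels), "dist_coeffs" ([k1, k2, p1, p2, k3] as OpenCV has them; the pictures are not rectified), "origin" and "rotation" of the camera in the world; the wrist camera has in their place "T_tool_cam" (4x4, takes a point from camera to tool coordinates, whose origin is the TCP and whose axes are the flange's). Camera axes: x right, y up, looking along -z (the intrinsics and any distortion apply to the point x, -y, -z); pixel columns grow to the right and rows downward; lengths in m; the calibration is good to about 2 mm. A picture is of the moment at which its call begins: read the wrist's pose just before it. There is no depth.
- r.finish_job(): hands the job in, once; it reports no verdict.
Trained networks look in the newest picture that a camera, given by its name, has taken for a name from the list of things; names that differ only in an ending like _2 or _b are one class to them, and where a whole thing is asked for, a point or a joint stands for the part that bears it (a point fixed in the world has none). Each returns a list of dicts, best first, with "confidence" (0 to 1); they miss things now and then, are a little off and sometimes report something else, mostly with a low value. They report only what shows in the picture. A call takes as long as a camera call. They do not tell look-alikes from the thing itself.
- r.spot_in(label, camera): "rect" ([left, top, right, bottom] in pixels, round what is visible of it).
- r.spot_point(label, camera): "location" ([row, column] in pixels: a listed point, or the origin of a listed thing).
The state is a dict: "clock": time; "q": joint angles; "qd": joint speeds; "joint_torque": joint torques, N m; "tool_pos": TCP position; "eef_rot": TCP orientation; "contact_force": force on the tool from outside, world axes, zero at the start; "moment": the same for the moment, N m; "opening": opening from 0.0 (shut) to 1.0 (fully open).
Only numpy, scipy, OpenCV 4.12 (cv2) and the standard library are available. Lean on these libraries where they do the work, as an engineer would, in place of code of your own. Each camera call takes 0.05 s, during which the arm holds its last target. There are 200 camera calls.

### The job

The drilled steel blank lies on the riser block, and the tap must be able to pass down through its two holes without striking the block. Push the blank with the fingertips so that it slides along the ledge until both holes stand wholly clear beyond the block's left end (as the robot sees it), and leave it there lying flat, its long edge up against the fence, with at least two thirds of its length still on the block. Do not lift or tip the blank, and leave the rings, the flange and the oil bottle where they are.

Things in the scene. Friction and masses are not known exactly. Their poses are not given: they have to be found in the camera images.
- riser: Fixed hollow cast riser block, 140 (its x) by 240 (its y) by 50 mm high; its flat top, at z = 50 mm, is the ledge. Origin: centre of the underside, on the table. +x points away from the robot (turned up to 0.4 rad either way), +y to its left end, y = +120 mm, which the blank must overhang. The ledge in front of the fence runs from x = -70 to +45 mm over the whole length; both ends are open.
- fence_end (a point): Left end of the fence, at the foot of its near face, level with the ledge: (45, 120, 50) mm in the block's frame; axes as the block. The fence is a fixed bar 25 mm wide and 16 mm high that runs along the whole far (+x) side of the ledge; the blank goes against its near face.
- blank: Loose bright steel blank, about 0.55 kg, 80 (its x) by 150 (its y) by 6 mm thick, flat on the ledge. Origin: centre of the underside; axes roughly along the block's. Two 10 mm through holes near its +y (left) end. It starts wholly on the ledge, slightly askew and a little off the fence. Against the fence its origin is at x = +5 mm, z = 50 mm in the block's frame.
- blank_holes (a point): The point midway between the two holes of the blank, on its upper face: 55 mm from the blank's centre and 20 mm from its left end. The holes' centres lie 22 mm either side of it, along the blank's x. Axes as the blank.
- ring_low: Bystander: lower of two loose, stacked steel rings on the table, each 72 mm outer and 54 mm inner diameter, 20 mm high. Origin: centre of its underside.
- ring_top: Bystander: the upper ring, on the lower one; the stack is 40 mm high. Origin: centre of its underside.
- flange: Bystander: loose dark steel flange on the table, disc 84 mm across with a 40 mm hub, 36 mm high in all. Origin: centre of its underside.
- oil: Bystander: cutting-oil bottle, 60 mm across and 160 mm high, standing on the table beyond the riser block's fence, towards its right end. Origin: centre of its underside.
Mind the look-alikes: they are no part of the job. What is meant by the blank is not orange or purple, and is the larger of those in its own colour.

How it is judged:
By the outcome, as a careful person would: the job done as asked, in the order asked, and still so for the second after the job is handed in, with the robot touching nothing.
It also fails if it takes over 51 s, if anything falls off the work surface, if the arm or the gripper's body presses on something with over 40 N, if the wrist force passes 120 N, or if a joint passes its speed limit or range.

## Working session

There is one attempt and no reset: what is moved stays moved. The work goes in short steps, Python scripts to look and compute and a shell command to move; the robot and the scene stay as the last step left them, time stands still between calls to the robot, and variables do not carry over. Pictures are saved under pics/ and viewed, about 8 in all and at most 12, crops included, and the job is handed in when it is done.

```bash
mkdir -p pics
cat > h.py <<'E'
import numpy as np, cv2
from plant import r
from scipy.spatial.transform import Rotation as R
def cam(s,st=None):
    if "origin" in s: 
        o=np.array(s["origin"]); M=np.array(s["rotation"])
        if M.shape!=(3,3): M=R.from_quat(M).as_matrix()
        return o,M
    T=np.array(s["T_tool_cam"]); Rt=R.from_quat(st["eef_rot"]).as_matrix()
    return np.array(st["tool_pos"])+Rt@T[:3,3], Rt@T[:3,:3]
def K(s): return np.array([[s["fx"],0,s["cx"]],[0,s["fy"],s["cy"]],[0,0,1.]]),np.array(s["dist_coeffs"],float)
def px2w(s,uv,z,st=None):
    o,M=cam(s,st); k,d=K(s)
    p=cv2.undistortPoints(np.array(uv,float).reshape(-1,1,2),k,d).reshape(-1,2)
    ray=np.c_[p[:,0],-p[:,1],-np.ones(len(p))]@M.T
    return o+ray*((z-o[2])/ray[:,2])[:,None]
def w2px(s,P,st=None):
    o,M=cam(s,st); k,d=K(s)
    c=(np.array(P,float).reshape(-1,3)-o)@M; c=c*[1,-1,-1]
    return cv2.projectPoints(c,np.zeros(3),np.zeros(3),k,d)[0].reshape(-1,2)
def save(n,img): cv2.imwrite("pics/"+n,np.ascontiguousarray(img[...,::-1]))
E
python3 - <<'E'
from h import *
st=r.get_state(); print(st)
for c in("top","side"):
    s=r.snapshot(c); save(c+"0.png",s["img"]); print(c,s["origin"],s["fx"])
    for n,z in (("riser",0),("fence_end",.05),("blank",.05),("blank_holes",.056),("ring_low",0),("flange",0),("oil",0)):
        for d in r.spot_point(n,c)[:3]:
            l=d["location"]; print(n,np.round(l,1),round(d["confidence"],2),px2w(s,[l[1],l[0]],z).round(4))
E
```

```text
{'clock': 0.0, 'q': array([ 1.26379927,  0.6899862 , -0.19451969,  1.56634873,  0.15732578,
        0.90247651, -0.21510549]), 'qd': array([-8.45742897e-04, -1.35350475e-03,  2.53688957e-03,  5.24413974e-05,
       -1.09207975e-04,  1.94697433e-03, -1.38156350e-04]), 'joint_torque': array([-9.68853601e-05, -5.27561152e+01, -1.26654770e+00, -1.53427541e+01,
       -5.25330228e-02,  6.67869084e-03,  1.54493414e-04]), 'tool_pos': array([ 0.20863985, -0.58847985,  0.23790754]), 'eef_rot': array([ 9.85508384e-01,  1.69624271e-01, -2.26005892e-04, -8.83548005e-04]), 'contact_force': array([ 0.15477291,  0.15328191, -0.70478347]), 'moment': array([ 0.02547855,  0.00241771, -0.04447714]), 'opening': 0.9999777816175526}
top [0.51699094 0.02508907 0.93368947] 369.1019241453094
fence_end [192.8 200.9] 0.65 [[0.5704 0.1839 0.05  ]]
blank [206.6 266.3] 0.9 [[0.5331 0.0271 0.05  ]]
blank [233.1 377.4] 0.69 [[ 0.4627 -0.2358  0.05  ]]
blank [132.  225.3] 0.69 [[0.7172 0.122  0.05  ]]
blank_holes [245.9 398.5] 0.9 [[ 0.4313 -0.2832  0.056 ]]
blank_holes [205.  241.7] 0.87 [[0.5383 0.0855 0.056 ]]
blank_holes [144.5 239. ] 0.65 [[0.6841 0.0888 0.056 ]]
ring_low [224.1 162.8] 0.61 [[0.4962 0.2922 0.    ]]
flange [258.9 302.5] 0.94 [[ 0.4006 -0.0599  0.    ]]
oil [131.7 302.4] 0.71 [[ 0.7231 -0.0705  0.    ]]
side [0.31565774 0.51867829 0.66372071] 384.0432772819911
riser [230.  253.3] 0.61 [[0.5445 0.0409 0.    ]]
fence_end [254.5 215.3] 0.65 [[0.5646 0.1642 0.05  ]]
blank [289.4 334.5] 0.9 [[0.3374 0.1293 0.05  ]]
blank [213.3 258.8] 0.88 [[0.5373 0.0314 0.05  ]]
blank [228.2 160.2] 0.73 [[0.6962 0.1607 0.05  ]]
blank_holes [226.3 252. ] 0.68 [[0.5318 0.0739 0.056 ]]
blank_holes [282.1 311.4] 0.68 [[0.3787 0.1385 0.056 ]]
blank_holes [218.4 179.1] 0.62 [[0.674  0.1254 0.056 ]]
flange [221.4 328.2] 0.85 [[ 0.4065 -0.0601  0.    ]]
oil [171.6 210.7] 0.8 [[ 0.7254 -0.0766  0.    ]]
```

View pics/top0.png

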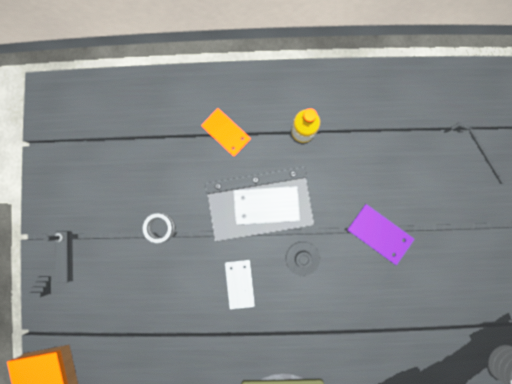

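View pics/side0.png

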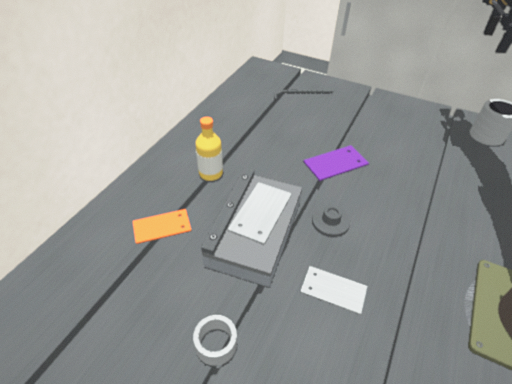

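The blank is the white plate on the riser, in the top view at about (268,205) and in the side view at (260,212). The smaller white plate on the table, top (240,285), is the look-alike. The fence is on the far side and the oil bottle is beyond its right half. I'll move above the riser and look from close up.

```bash
python3 -m jog '[{"translation":[0.59,-0.57,-0.075],"twist":0,"claw":100},{"translation":[0.59,-0.57,-0.075],"twist":0,"claw":50},{"translation":[0.59,-0.57,-0.075],"twist":0,"claw":50},{"translation":[0.59,-0.57,-0.075],"twist":0,"claw":50},{"translation":[0.59,-0.57,-0.075],"twist":0,"claw":50},{"translation":[0.59,-0.57,-0.075],"twist":0,"claw":50},{"translation":[0.59,-0.57,-0.075],"twist":0,"claw":50},{"translation":[0.59,-0.57,-0.075],"twist":0,"claw":50},{"translation":[0.59,-0.57,-0.075],"twist":0,"claw":50},{"translation":[0.59,-0.57,-0.075],"twist":0,"claw":50},{"translation":[0.59,-0.57,-0.075],"twist":0,"claw":50},{"translation":[0.59,-0.57,-0.075],"twist":0,"claw":50},{"translation":[0.59,-0.57,-0.075],"twist":0,"claw":50},{"translation":[0.59,-0.57,-0.075],"twist":0,"claw":50},{"translation":[0.59,-0.57,-0.075],"twist":0,"claw":50},{"translation":[0.59,-0.57,-0.075],"twist":0,"claw":50},{"translation":[0.59,-0.57,-0.075],"twist":0,"claw":50},{"translation":[0.59,-0.57,-0.075],"twist":0,"claw":50},{"translation":[0.59,-0.57,-0.075],"twist":0,"claw":50},{"translation":[0.59,-0.57,-0.075],"twist":0,"claw":50}]'
python3 - <<'E'
from h import *
st=r.get_state(); s=r.snapshot("wrist"); print(st["tool_pos"],R.from_quat(st["eef_rot"]).as_matrix().round(3))
save("w1.png",s["img"]); print(np.round(s["T_tool_cam"],3))
for n,z in (("riser",0),("fence_end",.05),("blank",.05),("blank_holes",.056)):
    for d in r.spot_point(n,"wrist")[:3]:
        l=d["location"]; print(n,np.round(l,1),round(d["confidence"],2),px2w(s,[l[1],l[0]],z,st).round(4))
E
```

```text
clock: 2.47
tool_pos: [0.5019, 0.0001, 0.2991]
eef_rot: [0.986, 0.17, 0.0, 0.0]
contact_force: [0.8, -0.1, -0.4]
opening: 0.498
[5.01885018e-01 5.25278473e-05 2.99073439e-01] [[ 0.942  0.334  0.   ]
 [ 0.334 -0.942 -0.   ]
 [ 0.     0.    -1.   ]]
[[-0.     0.947  0.321  0.083]
 [ 1.     0.    -0.    -0.   ]
 [-0.     0.321 -0.947 -0.145]
 [ 0.     0.     0.     1.   ]]
fence_end [ 50.6 141.8] 0.92 [[0.5686 0.1659 0.05  ]]
blank [227.5 410.1] 0.8 [[ 0.4733 -0.2257  0.05  ]]
blank [218.  161.3] 0.75 [[0.3753 0.0937 0.05  ]]
blank [120.3 249.5] 0.61 [[0.5346 0.0246 0.05  ]]
blank_holes [199.2 167.9] 0.98 [[0.4068 0.0909 0.056 ]]
blank_holes [254.1 425.7] 0.81 [[ 0.4462 -0.2623  0.056 ]]
blank_holes [104.5 199.2] 0.69 [[0.5331 0.0859 0.056 ]]
```

View pics/w1.png

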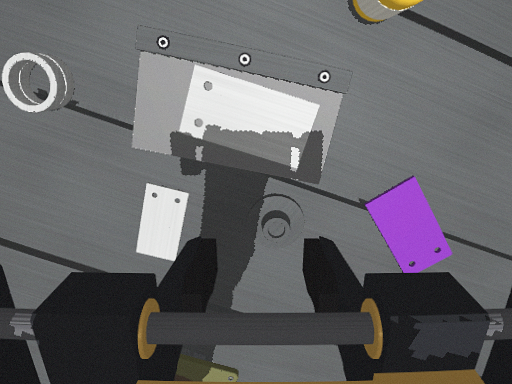

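The wrist view shows the riser top with near corners at about (133,148) and (320,183) and the fence foot running from (141,51) to (343,94). The blank's far edge runs from (196,65) to (320,103), and its holes are at (208,86) and (199,123).

Run:
```python
from h import *
st=r.get_state(); s=r.snapshot("wrist")
A=px2w(s,[[133,148],[320,183],[141,51],[343,94]],.05,st)
B=px2w(s,[[196,65],[320,103],[208,86],[199,123]],.056,st)
print(A.round(4),B.round(4))
a=lambda p,q:np.degrees(np.arctan2(-(p-q)[0],(p-q)[1]))
print("near edge",a(A[0],A[1]),np.linalg.norm(A[0]-A[1]),"fence",a(A[2],A[3]),np.linalg.norm(A[2]-A[3]),"width",np.linalg.norm(A[0]-A[2]))
print("blank",a(B[0],B[1]),np.linalg.norm(B[0]-B[1]),"holes",np.linalg.norm(B[2]-B[3]),B[2:].mean(0))
im=cv2.resize(s["img"][20:200,115:365],None,fx=3.2,fy=3.2,interpolation=cv2.INTER_CUBIC)
# fit riser from 4 corners
M=np.array([[-.07,.12],[-.07,-.12],[.045,.12],[.045,-.12]])
c=M.mean(0);d=A[:,:2].mean(0);H=(M-c).T@(A[:,:2]-d);U,S,V=np.linalg.svd(H);Rm=V.T@np.diag([1,np.linalg.det(V.T@U.T)])@U.T
t=d-Rm@c;th=np.arctan2(Rm[1,0],Rm[0,0]);print("riser",t,np.degrees(th),"resid mm",((M@Rm.T+t-A[:,:2])*1e3).round(1))
f=lambda p:((p[:,:2]-t)@Rm*1e3).round(1)
print("blank pts in block",f(B))
P=[[-.07,.12],[-.07,-.12],[.045,-.12],[.045,.12]]
q=w2px(s,[[*(Rm@p+t),.05] for p in P],st)
cv2.polylines(im,[((q-[115,20]+.5)*3.2).astype(int)],True,(255,0,0),1)
save("w1c.png",im)
```

```text
[[ 0.4541  0.1474  0.05  ]
 [ 0.4891 -0.0877  0.05  ]
 [ 0.5668  0.1641  0.05  ]
 [ 0.5992 -0.071   0.05  ]] [[ 0.5726  0.0992  0.056 ]
 [ 0.5804 -0.0483  0.056 ]
 [ 0.5552  0.0797  0.056 ]
 [ 0.5114  0.0776  0.056 ]]
near edge 8.469947576856041 0.23773626300213005 fence 7.857289043930725 0.23726491333082156 width 0.113862779077759
blank 3.056746979616256 0.14768631731341905 holes 0.0438000079024217 [0.53332225 0.07868947 0.056     ]
riser [0.53967818 0.03999709] 8.2332312152839 resid mm [[-0.9  1.3]
 [-1.6 -1.1]
 [ 0.3  1.1]
 [ 2.2 -1.4]]
blank pts in block [[ 41.   53.9]
 [ 27.7 -93.2]
 [ 21.1  37.1]
 [-22.6  41.3]]
```

View pics/w1c.png

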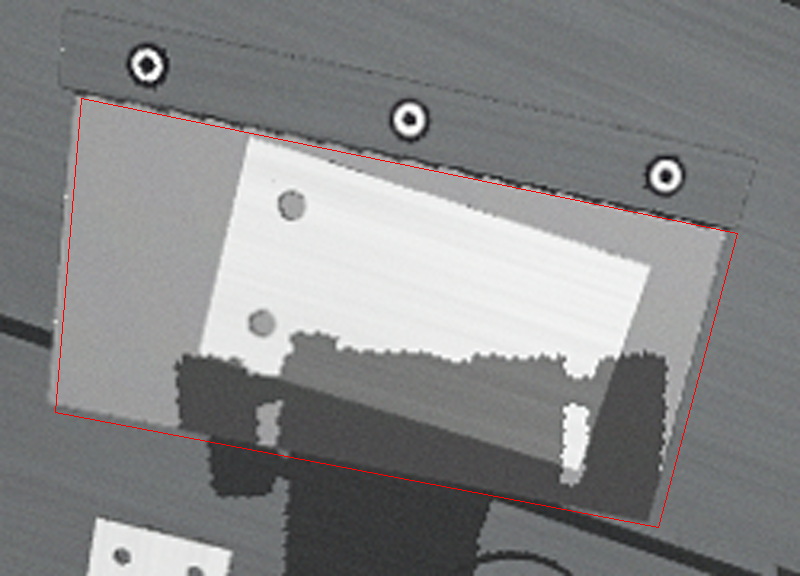

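```bash
python3 -m jog '[{"translation":[0,0,0],"twist":-0.94,"claw":0},{"translation":[0,0,0],"twist":-0.94,"claw":0},{"translation":[0,0,0],"twist":-0.94,"claw":0},{"translation":[0,0,0],"twist":-0.94,"claw":0},{"translation":[0,0,0],"twist":-0.94,"claw":0},{"translation":[0,0,0],"twist":-0.94,"claw":0},{"translation":[0,0,0],"twist":-0.94,"claw":0},{"translation":[0,0,0],"twist":-0.94,"claw":0},{"translation":[0,0,0],"twist":-0.94,"claw":0},{"translation":[0,0,0],"twist":-0.94,"claw":0},{"translation":[0,0,0],"twist":-0.94,"claw":0},{"translation":[0,0,0],"twist":-0.94,"claw":0},{"translation":[0,0,0],"twist":-0.94,"claw":0},{"translation":[0,0,0],"twist":-0.94,"claw":0},{"translation":[0,-0.5,0],"twist":0,"claw":0},{"translation":[0,-0.6,0],"twist":0,"claw":0},{"translation":[0,0,0],"twist":0,"claw":0}]'
cat > b.py <<'E'
from h import *
t=np.array([.5397,.04]);th=np.radians(8.2);Rm=np.array([[np.cos(th),-np.sin(th)],[np.sin(th),np.cos(th)]])
def blk(p): return ((np.atleast_2d(p)[:,:2]-t)@Rm*1e3).round(1)
def pr():
    st=r.get_state();m=R.from_quat(st["eef_rot"]).as_matrix()
    print("blk xy",blk(st["tool_pos"]),"z",round(st["tool_pos"][2]*1e3,1),"toolx ang",np.degrees(np.arctan2(m[1,0],m[0,0])).round(2),"F",np.round(st["contact_force"],1),"clk",st["clock"])
if __name__=="__main__": pr()
E
python3 b.py
```

```text
clock: 4.18
tool_pos: [0.4527, -0.0109, 0.2981]
eef_rot: [0.654, 0.757, -0.003, -0.001]
contact_force: [-1.5, -0.6, -0.3]
opening: 0.001
blk xy [[-93.4 -38. ]] z 298.1 toolx ang 98.33 F [-1.5 -0.6 -0.3] clk 4.1833
```

```bash
python3 -m jog '[{"translation":[0,0,0.8],"twist":0,"claw":0},{"translation":[0,0,0.8],"twist":0,"claw":0},{"translation":[0,0,0.8],"twist":0,"claw":0},{"translation":[0,0,0.8],"twist":0,"claw":0},{"translation":[0,0,0.8],"twist":0,"claw":0},{"translation":[0,0,0.8],"twist":0,"claw":0},{"translation":[0,0,0.8],"twist":0,"claw":0},{"translation":[0,0,0.53],"twist":0,"claw":0},{"translation":[0,0,0],"twist":0,"claw":0},{"translation":[0,0,0],"twist":0,"claw":0}]'
python3 b.py
```

```text
clock: 5.02
tool_pos: [0.4573, -0.009, 0.0531]
eef_rot: [0.653, 0.757, -0.001, -0.0]
contact_force: [0.1, -0.6, -0.7]
opening: 0.005
blk xy [[-88.5 -36.8]] z 53.1 toolx ang 98.44 F [ 0.1 -0.6 -0.7] clk 5.0167
```

```bash
python3 -m jog '[{"translation":[-0.03,0.12,0],"twist":0,"claw":0},{"translation":[-0.03,0.12,0],"twist":0,"claw":0},{"translation":[-0.03,0.12,0],"twist":0,"claw":0},{"translation":[0,0.12,0],"twist":0,"claw":0},{"translation":[0,0.07,0],"twist":0,"claw":0},{"translation":[0,0.07,0],"twist":0,"claw":0},{"translation":[0,0.06,0],"twist":0,"claw":0},{"translation":[0,0.06,0],"twist":0,"claw":0},{"translation":[0,0,0],"twist":0,"claw":0}]'
python3 b.py
python3 -m jog '[{"translation":[0,0.05,0],"twist":0,"claw":0},{"translation":[0,0.05,0],"twist":0,"claw":0},{"translation":[0,0.05,0],"twist":0,"claw":0},{"translation":[0,0,0],"twist":0,"claw":0}]'
python3 b.py
```

```text
clock: 5.77
tool_pos: [0.4865, -0.0075, 0.0534]
eef_rot: [0.653, 0.757, -0.001, -0.001]
contact_force: [-2.6, -0.4, 2.8]
opening: 0.006
blk xy [[-59.4 -39.5]] z 53.4 toolx ang 98.48 F [-2.6 -0.4  2.8] clk 5.7667
clock: 6.1
tool_pos: [0.4907, -0.0079, 0.0533]
eef_rot: [0.653, 0.757, -0.003, -0.001]
contact_force: [-6.2, -2.4, 5.1]
opening: 0.009
blk xy [[-55.3 -40.4]] z 53.3 toolx ang 98.45 F [-6.2 -2.4  5.1] clk 6.1
```

```bash
python3 -m jog '[{"translation":[0,0.05,0],"twist":0,"claw":0},{"translation":[0,0.05,0],"twist":0,"claw":0},{"translation":[0,0,0],"twist":0,"claw":0}]'
python3 b.py
python3 -m jog '[{"translation":[0,0.05,0],"twist":0,"claw":0},{"translation":[0,0.05,0],"twist":0,"claw":0},{"translation":[0,0,0],"twist":0,"claw":0}]'
python3 b.py
python3 - <<'E'
from h import *
ims=[]
for c,(u,v) in (("top",(190,160)),("side",(180,160))):
    s=r.snapshot(c); ims.append(cv2.resize(s["img"][v:v+130,u:u+130],(400,400),interpolation=cv2.INTER_CUBIC))
save("c2.png",np.hstack(ims))
E
```

```text
clock: 6.35
tool_pos: [0.4945, -0.0076, 0.0532]
eef_rot: [0.653, 0.757, -0.003, -0.001]
contact_force: [-5.8, -1.8, 3.5]
opening: 0.006
blk xy [[-51.5 -40.7]] z 53.2 toolx ang 98.44 F [-5.8 -1.8  3.5] clk 6.35
clock: 6.6
tool_pos: [0.4984, -0.0071, 0.0532]
eef_rot: [0.653, 0.757, -0.003, -0.001]
contact_force: [-6.0, -2.5, 4.1]
opening: 0.006
blk xy [[-47.6 -40.8]] z 53.2 toolx ang 98.44 F [-6.  -2.5  4.1] clk 6.6
```

View pics/c2.png

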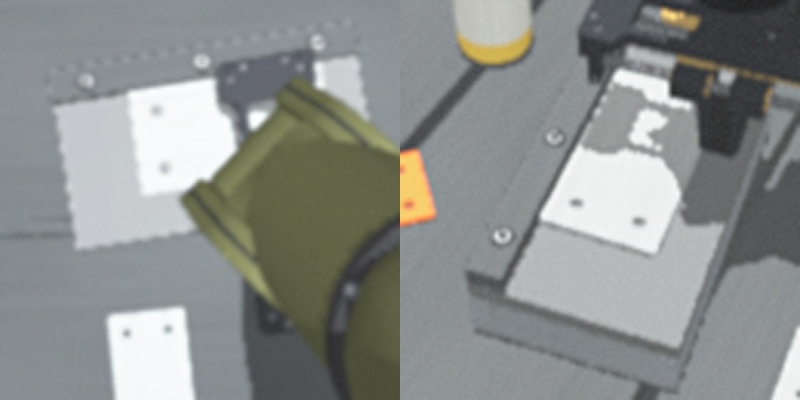

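The blank is close to parallel, with its far edge nearly on the fence. The shut fingers are at its near edge and the force is still only sliding friction. I'll continue in small steps until it rises.

```bash
python3 -m jog '[{"translation":[0,0.05,0],"twist":0,"claw":0},{"translation":[0,0,0],"twist":0,"claw":0}]'
python3 b.py
python3 -m jog '[{"translation":[0,0.05,0],"twist":0,"claw":0},{"translation":[0,0,0],"twist":0,"claw":0}]'
python3 b.py
```

```text
clock: 6.87
tool_pos: [0.4999, -0.007, 0.0532]
eef_rot: [0.653, 0.757, -0.004, -0.001]
contact_force: [-5.8, -2.6, 5.2]
opening: 0.005
blk xy [[-46.1 -40.9]] z 53.2 toolx ang 98.44 F [-5.8 -2.6  5.2] clk 6.8667
clock: 7.03
tool_pos: [0.5008, -0.0071, 0.0531]
eef_rot: [0.653, 0.757, -0.005, -0.002]
contact_force: [-9.3, -3.4, 6.8]
opening: 0.007
blk xy [[-45.2 -41.1]] z 53.1 toolx ang 98.43 F [-9.3 -3.4  6.8] clk 7.0333
```

```bash
python3 -m jog '[{"translation":[0,0.06,0],"twist":0,"claw":0},{"translation":[0,0,0],"twist":0,"claw":0}]'
python3 b.py
python3 -m jog '[{"translation":[0,0.06,0],"twist":0,"claw":0},{"translation":[0,0,0],"twist":0,"claw":0}]'
python3 b.py
```

```text
clock: 7.2
tool_pos: [0.5009, -0.0071, 0.053]
eef_rot: [0.653, 0.757, -0.007, -0.003]
contact_force: [-12.9, -3.8, 11.1]
opening: 0.006
blk xy [[-45.2 -41.1]] z 53.0 toolx ang 98.45 F [-12.9  -3.8  11.1] clk 7.2
clock: 7.37
tool_pos: [0.501, -0.0072, 0.053]
eef_rot: [0.653, 0.757, -0.009, -0.004]
contact_force: [-15.5, -2.4, 13.2]
opening: 0.005
blk xy [[-45.1 -41.2]] z 53.0 toolx ang 98.46 F [-15.5  -2.4  13.2] clk 7.3667
```

The blank is flush: motion stopped and the force rose to 15 N. I'll retract, lift, and move round to the right end.

```bash
python3 -m jog '[{"translation":[0,-0.4,0],"twist":0,"claw":0},{"translation":[0,-0.4,0],"twist":0,"claw":0},{"translation":[0,0,-0.8],"twist":0,"claw":0},{"translation":[-0.5,0,-0.4],"twist":0,"claw":35},{"translation":[-0.5,0.4,0],"twist":0,"claw":35},{"translation":[-0.5,0.4,0],"twist":0,"claw":35},{"translation":[-0.5,0.4,0],"twist":0,"claw":35},{"translation":[0,0.5,0],"twist":0,"claw":35},{"translation":[0,0,0],"twist":0,"claw":35},{"translation":[0,0,0],"twist":0,"claw":35}]'
python3 b.py
python3 - <<'E'
from b import *
st=r.get_state(); s=r.snapshot("wrist"); save("w3.png",s["img"])
for n,z in (("blank_holes",.056),("fence_end",.05),("blank",.05)):
    for c in("wrist","top"):
        if c=="top" : s=r.snapshot(c)
        else: s=r.snapshot(c)
        for d in r.spot_point(n,c)[:3]:
            l=d["location"]; print(c,n,np.round(l),round(d["confidence"],2),blk(px2w(s,[l[1],l[0]],z,st)))
E
```

```text
clock: 8.2
tool_pos: [0.5584, -0.0771, 0.1014]
eef_rot: [0.653, 0.757, 0.001, 0.0]
contact_force: [-0.6, -0.0, 0.3]
opening: 0.348
blk xy [[   1.8 -118.6]] z 101.4 toolx ang 98.49 F [-0.6 -0.   0.3] clk 8.2
top blank_holes [202. 242.] 0.95 [[12.4 42.6]]
top blank_holes [144. 237.] 0.7 [[152.7  32.6]]
top blank_holes [270. 235.] 0.68 [[-143.4   87.3]]
top fence_end [196. 204.] 0.77 [[ 42.5 133. ]]
wrist blank [ 37. 270.] 0.62 [[  6.9 -10.7]]
top blank [202. 264.] 0.72 [[ 4.1 -7.4]]
top blank [284. 241.] 0.7 [[-180.2   78.9]]
top blank [133. 225.] 0.6 [[184.1  57.6]]
```

View pics/w3.png

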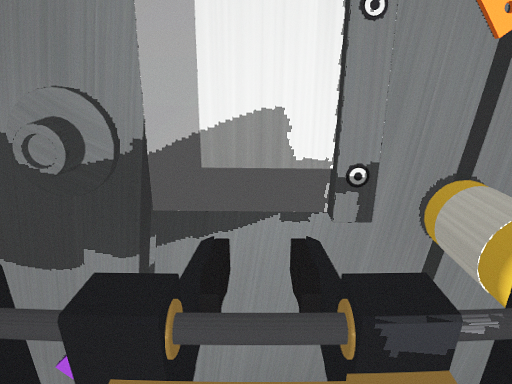

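The blank now lies parallel to the fence. Its right end is at row 168 and the block's right end at row 211. The fingers point down beyond the right end.

Run:
```python
from b import *
st=r.get_state(); s=r.snapshot("wrist")
print(blk(px2w(s,[[203,168],[333,168],[342,40],[197,40]],.056,st)),blk(px2w(s,[[152,211],[325,211],[137,40],[333,150]],.05,st)))
```

```text
[[-33.9 -85.3]
 [ 44.9 -84.9]
 [ 44.8 -13.1]
 [-33.9 -13.6]] [[ -70.2 -116.1]
 [  43.3 -115.6]
 [ -68.9  -12.5]
 [  45.5  -75.1]]
```

```bash
python3 -m jog '[{"translation":[0,0,0.6],"twist":0,"claw":35},{"translation":[0,0,0.6],"twist":0,"claw":35},{"translation":[0,0,0],"twist":0,"claw":35},{"translation":[0.15,0,0],"twist":0,"claw":35},{"translation":[0.15,0,0],"twist":0,"claw":35},{"translation":[0.15,0,0],"twist":0,"claw":35},{"translation":[0.15,0,0],"twist":0,"claw":35},{"translation":[0.1,0,0],"twist":0,"claw":35},{"translation":[0.1,0,0],"twist":0,"claw":35},{"translation":[0.1,0,0],"twist":0,"claw":35},{"translation":[0,0,0],"twist":0,"claw":35}]'
python3 b.py
```

```text
clock: 9.82
tool_pos: [0.5525, -0.0428, 0.054]
eef_rot: [0.653, 0.757, -0.001, 0.001]
contact_force: [0.5, -3.0, 2.4]
opening: 0.35
blk xy [[  0.9 -83.8]] z 54.0 toolx ang 98.46 F [ 0.5 -3.   2.4] clk 9.8167
```

```bash
python3 -m jog '[{"translation":[0,0,0.02],"twist":0,"claw":35},{"translation":[0.15,0,0],"twist":0,"claw":35},{"translation":[0.15,0,0],"twist":0,"claw":35},{"translation":[0.15,0,0],"twist":0,"claw":35},{"translation":[0.15,0,0],"twist":0,"claw":35},{"translation":[0.15,0,0],"twist":0,"claw":35},{"translation":[0.15,0,0],"twist":0,"claw":35},{"translation":[0.15,0,0],"twist":0,"claw":35},{"translation":[0.15,0,0],"twist":0,"claw":35},{"translation":[0.15,0,0],"twist":0,"claw":35},{"translation":[0.15,0,0],"twist":0,"claw":35},{"translation":[0.1,0,0],"twist":0,"claw":35},{"translation":[0.1,0,0],"twist":0,"claw":35},{"translation":[0,0,0],"twist":0,"claw":35}]'
python3 b.py
python3 - <<'E'
from b import *
st=r.get_state(); s=r.snapshot("side"); a=cv2.resize(s["img"][180:310,170:300],(400,400),interpolation=cv2.INTER_CUBIC)
for n,z in (("blank_holes",.056),("fence_end",.05)):
    for d in r.spot_point(n,"side")[:3]:
        l=d["location"]; print(n,np.round(l),round(d["confidence"],2),blk(px2w(s,[l[1],l[0]],z,st)))
s=r.snapshot("wrist"); save("c4.png",np.hstack([a,cv2.resize(s["img"],(400,300))] if 0 else [a,cv2.copyMakeBorder(cv2.resize(s["img"],(400,300)),0,100,0,0,cv2.BORDER_CONSTANT)]))
E
```

```text
clock: 10.98
tool_pos: [0.5423, 0.0244, 0.053]
eef_rot: [0.653, 0.757, -0.001, 0.001]
contact_force: [0.4, -3.6, 3.2]
opening: 0.349
blk xy [[  0.3 -15.8]] z 53.0 toolx ang 98.45 F [ 0.4 -3.6  3.2] clk 10.9833
blank_holes [281. 313.] 0.86 [[-147.   117.4]]
blank_holes [158. 353.] 0.86 [[-164.1 -250.9]]
blank_holes [259. 234.] 0.59 [[  2.7 120.1]]
fence_end [255. 217.] 0.8 [[ 38.3 120.1]]
```

View pics/c4.png

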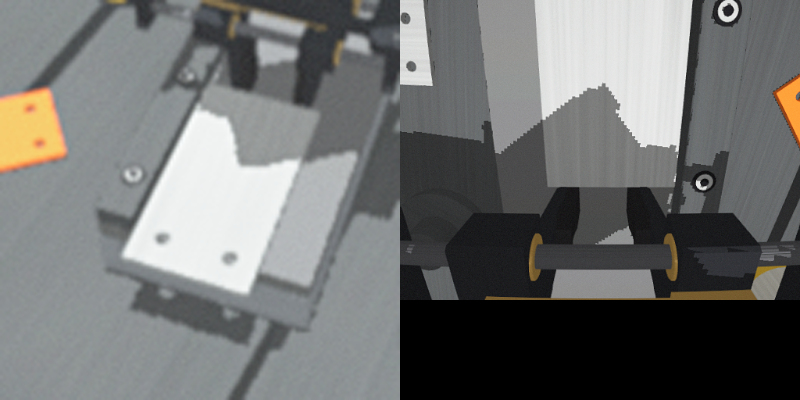

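The blank overhangs by about 20 mm, with the holes about level with the block's end, and it is flush with the fence. About 17 mm more is needed.

```bash
python3 -m jog '[{"translation":[0.1,0,0],"twist":0,"claw":35},{"translation":[0.1,0,0],"twist":0,"claw":35},{"translation":[0.1,0,0],"twist":0,"claw":35},{"translation":[0.07,0,0],"twist":0,"claw":35},{"translation":[0.05,0,0],"twist":0,"claw":35},{"translation":[0,0,0],"twist":0,"claw":35},{"translation":[0,0,0],"twist":0,"claw":35}]'
python3 b.py
python3 -m jog '[{"translation":[-0.3,0,0],"twist":0,"claw":35},{"translation":[-0.2,0,-0.5],"twist":0,"claw":35},{"translation":[0,-0.5,-0.8],"twist":0,"claw":35},{"translation":[0,-0.5,-0.8],"twist":0,"claw":35},{"translation":[0,-0.5,-0.9],"twist":0,"claw":35},{"translation":[0,0,-0.9],"twist":0,"claw":35},{"translation":[0,0,-0.9],"twist":0,"claw":35},{"translation":[0,0,-0.9],"twist":0,"claw":35},{"translation":[0,0,0],"twist":0,"claw":35},{"translation":[0,0,0],"twist":0,"claw":35}]'
python3 - <<'E'
from b import *
st=r.get_state(); s=r.snapshot("wrist"); save("w5.png",s["img"])
for c in("wrist","side","top"):
    s=r.snapshot(c)
    for n,z in (("blank_holes",.056),("fence_end",.05),("blank",.05)):
        for d in r.spot_point(n,c)[:3]:
            l=d["location"]; print(c,n,np.round(l),round(d["confidence"],2),blk(px2w(s,[l[1],l[0]],z,st)))
E
```

```text
clock: 11.77
tool_pos: [0.5397, 0.041, 0.0528]
eef_rot: [0.653, 0.757, -0.001, 0.0]
contact_force: [0.5, -5.6, 5.5]
opening: 0.351
blk xy [[0.2 0.9]] z 52.8 toolx ang 98.44 F [ 0.5 -5.6  5.5] clk 11.7667
clock: 12.6
tool_pos: [0.4843, 0.014, 0.2821]
eef_rot: [0.653, 0.758, 0.002, 0.001]
contact_force: [-0.3, 0.2, -0.5]
opening: 0.348
wrist blank_holes [330. 199.] 0.84 [[-143.6 -270.3]]
wrist blank_holes [  5. 325.] 0.8 [[  8.5 143. ]]
wrist blank_holes [113. 434.] 0.56 [[141.3  34.6]]
wrist fence_end [ 26. 362.] 0.95 [[ 50.3 124.4]]
wrist blank [311. 222.] 0.93 [[-110.5 -242.3]]
wrist blank [ 62. 320.] 0.81 [[ 7.3 87.2]]
wrist blank [ 63. 159.] 0.74 [[-168.    85.3]]
side blank_holes [280. 315.] 0.96 [[-150.6  115.1]]
side blank_holes [265. 233.] 0.94 [[  1.2 133.9]]
side blank_holes [160. 354.] 0.8 [[-168.6 -241.6]]
side fence_end [256. 213.] 0.74 [[ 44.1 124.6]]
side blank [229. 164.] 0.9 [[163.3  97.3]]
side blank [289. 335.] 0.6 [[-188.7  115.7]]
side blank [161. 336.] 0.59 [[-128.9 -231.4]]
top blank_holes [250. 401.] 0.89 [[-164.5 -309.4]]
top blank_holes [271. 235.] 0.79 [[-144.8   87.3]]
top blank_holes [211. 203.] 0.7 [[  7.3 138.8]]
top fence_end [194. 202.] 0.85 [[ 48.8 135.4]]
top blank [286. 238.] 0.8 [[-183.    86.3]]
top blank [232. 379.] 0.78 [[-114.2 -266.9]]
top blank [207. 224.] 0.67 [[ 7.1 88.8]]
```

View pics/w5.png

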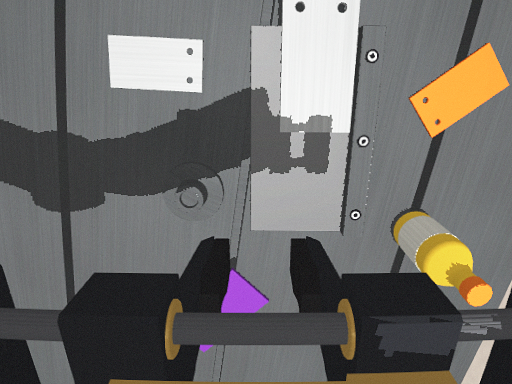

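The holes at (300,7) and (342,7) stand past the block's end edge at row 26, and the blank lies along the fence. I'll shift the camera left to measure both ends and the gap to the fence.

```bash
python3 -m jog '[{"translation":[0.7,0,0],"twist":0,"claw":35},{"translation":[0.7,0,0],"twist":0,"claw":35},{"translation":[0,-0.5,0],"twist":0,"claw":35},{"translation":[0,-0.5,0],"twist":0,"claw":35},{"translation":[0,0,0],"twist":0,"claw":35},{"translation":[0,0,0],"twist":0,"claw":35}]'
python3 - <<'E'
from b import *
st=r.get_state(); s=r.snapshot("wrist"); save("w6.png",cv2.resize(s["img"][20:220,250:450],(800,600) if 0 else (600,600),interpolation=cv2.INTER_CUBIC))
E
```

```text
clock: 13.75
tool_pos: [0.4352, 0.0625, 0.2809]
eef_rot: [0.653, 0.758, -0.0, 0.0]
contact_force: [0.8, 0.9, -0.2]
opening: 0.35
```

View pics/w6.png

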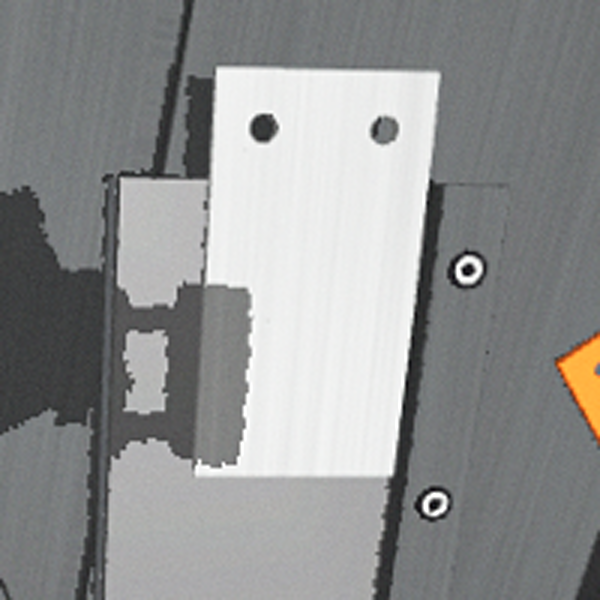

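Run:
```python
from b import *
st=r.get_state(); s=r.snapshot("wrist")
g=lambda l,z: blk(px2w(s,[[250+(u)/3,20+v/3] for u,v in l],z,st))
print("blank LN LF RF RN",g([(216,67),(440,72),(394,477),(196,477)],.056),"holes",g([(264,128),(385,130)],.056))
print("block left end near/far, fence foot",g([(119,178),(207,180),(387,490),(377,590)],.05))
```

```text
blank LN LF RF RN [[-33.9 161.1]
 [ 46.3 161.1]
 [ 46.9  10.9]
 [-32.7  10.5]] holes [[-15.5 141. ]
 [ 28.5 141.1]]
block left end near/far, fence foot [[-66.4 123.3]
 [-33.9 122.9]
 [ 47.1   3.5]
 [ 48.3 -40.8]]
```

The overhang is 38 mm, the hole edges are about 13 mm clear of the block, and 112 mm of the blank is still supported. I'll press gently once on the near edge to confirm contact with the fence.

```bash
python3 -m jog '[{"translation":[0.4,0,0.5],"twist":0,"claw":0},{"translation":[0.4,0,0.7],"twist":0,"claw":0},{"translation":[0,0.1,0.8],"twist":0,"claw":0},{"translation":[0,0.1,0.8],"twist":0,"claw":0},{"translation":[0,0.1,0.8],"twist":0,"claw":0},{"translation":[0,0.1,0.8],"twist":0,"claw":0},{"translation":[0,0,0.8],"twist":0,"claw":0},{"translation":[0,0,0.47],"twist":0,"claw":0},{"translation":[0,0,0],"twist":0,"claw":0},{"translation":[0,0,0],"twist":0,"claw":0}]'
python3 b.py
```

```text
clock: 14.68
tool_pos: [0.4471, 0.0968, 0.0531]
eef_rot: [0.653, 0.758, -0.001, 0.0]
contact_force: [0.3, 0.1, 1.4]
opening: 0.007
blk xy [[-83.6  69.4]] z 53.1 toolx ang 98.52 F [0.3 0.1 1.4] clk 14.6833
```

Contact is expected at TCP x ≈ -45, about 38 mm on.

```bash
python3 -m jog '[{"translation":[0,0.15,0],"twist":0,"claw":0},{"translation":[0,0.15,0],"twist":0,"claw":0},{"translation":[0,0.15,0],"twist":0,"claw":0},{"translation":[0,0.15,0],"twist":0,"claw":0},{"translation":[0,0.1,0],"twist":0,"claw":0},{"translation":[0,0.1,0],"twist":0,"claw":0},{"translation":[0,0,0],"twist":0,"claw":0}]'
python3 b.py
python3 -m jog '[{"translation":[0,0.06,0],"twist":0,"claw":0},{"translation":[0,0.06,0],"twist":0,"claw":0},{"translation":[0,0.05,0],"twist":0,"claw":0},{"translation":[0,0,0],"twist":0,"claw":0}]'
python3 b.py
python3 -m jog '[{"translation":[0,0.05,0],"twist":0,"claw":0},{"translation":[0,0.05,0],"twist":0,"claw":0},{"translation":[0,0,0],"twist":0,"claw":0}]'
python3 b.py
```

```text
clock: 15.27
tool_pos: [0.4796, 0.1015, 0.0542]
eef_rot: [0.653, 0.757, 0.001, 0.0]
contact_force: [0.5, -0.2, 1.0]
opening: 0.003
blk xy [[-50.7  69.4]] z 54.2 toolx ang 98.43 F [ 0.5 -0.2  1. ] clk 15.2667
clock: 15.6
tool_pos: [0.4842, 0.1022, 0.0538]
eef_rot: [0.653, 0.758, -0.001, -0.0]
contact_force: [-1.5, -0.5, 2.0]
opening: 0.006
blk xy [[-46.1  69.5]] z 53.8 toolx ang 98.51 F [-1.5 -0.5  2. ] clk 15.6
clock: 15.85
tool_pos: [0.4855, 0.1022, 0.0536]
eef_rot: [0.652, 0.758, -0.003, -0.001]
contact_force: [-7.4, -0.2, 5.2]
opening: 0.006
blk xy [[-44.8  69.3]] z 53.6 toolx ang 98.55 F [-7.4 -0.2  5.2] clk 15.85
```

```bash
python3 -m jog '[{"translation":[0,0.05,0],"twist":0,"claw":0},{"translation":[0,0.04,0],"twist":0,"claw":0},{"translation":[0,0,0],"twist":0,"claw":0}]'
python3 b.py
python3 -m jog '[{"translation":[0,-0.3,0],"twist":0,"claw":0},{"translation":[0,-0.5,0],"twist":0,"claw":0},{"translation":[0,-0.3,-0.7],"twist":0,"claw":0},{"translation":[-0.4,0,-0.9],"twist":0,"claw":0},{"translation":[-0.4,0,-0.9],"twist":0,"claw":0},{"translation":[0,0,-0.9],"twist":0,"claw":0},{"translation":[0,0,-0.9],"twist":0,"claw":0},{"translation":[0,0,-0.9],"twist":0,"claw":0},{"translation":[0,0,-0.5],"twist":0,"claw":0},{"translation":[0,0,0],"twist":0,"claw":0},{"translation":[0,0,0],"twist":0,"claw":0}]'
python3 - <<'E'
from b import *
pr();s=r.snapshot("wrist"); save("w7.png",cv2.resize(s["img"][20:220,250:450],(600,600),interpolation=cv2.INTER_CUBIC))
s=r.snapshot("side")
for n in ("flange","oil","ring_top"):
    for d in r.spot_point(n,"side")[:1]: l=d["location"]; print(n,l,px2w(s,[l[1],l[0]],0 if n!="ring_top" else .02).round(3))
E
```

```text
clock: 16.1
tool_pos: [0.4857, 0.1021, 0.0535]
eef_rot: [0.652, 0.758, -0.006, -0.003]
contact_force: [-13.8, -0.6, 10.3]
opening: 0.005
blk xy [[-44.6  69.2]] z 53.5 toolx ang 98.6 F [-13.8  -0.6  10.3] clk 16.1
clock: 17.02
tool_pos: [0.4547, 0.0653, 0.2828]
eef_rot: [0.653, 0.757, 0.001, 0.001]
contact_force: [-0.5, 0.7, -0.1]
opening: 0.007
blk xy [[-80.5  37.2]] z 282.8 toolx ang 98.44 F [-0.5  0.7 -0.1] clk 17.0167
flange [222.7, 325.5] [[ 0.411 -0.054  0.   ]]
oil [170.6, 207.5] [[ 0.735 -0.076  0.   ]]
ring_top [340.0, 212.9] [[0.491 0.298 0.02 ]]
```

View pics/w7.png

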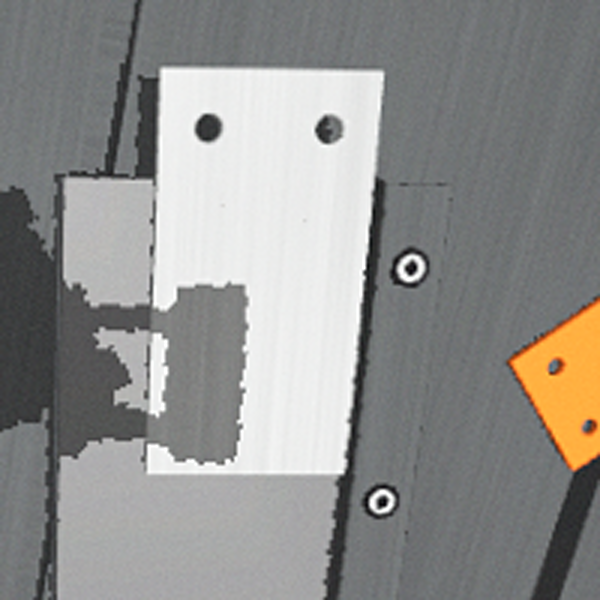

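The picture shows the blank flush along the fence, with both holes (209,127) and (330,128) well past the block's end edge at row 178. The robot is clear of everything.

```bash
python3 -c "
from plant import r
print(r.finish_job())"
```

```text
the job is handed in; nothing more can be done
None
```

I pressed the blank against the fence with shut fingers, then slid it about 96 mm to the left by pushing its right end with the fingers slightly open. A last gentle press on the near edge seated it, and I handed the job in at about 17 s.

**Last checks:**
- **Overhang:** about 38 mm, measured in the wrist camera before the last press. The picture after it looks unchanged.
- **Holes:** their centres are 18 mm past the block's left end, so their edges are about 13 mm clear.
- **Support:** 112 mm of the 150 mm length is still on the block, where at least 100 mm was needed.
- **Fence:** the blank stopped moving as the force rose to about 14 N, so it is up against the fence, and it lies flat.
- **Bystanders:** the last side-camera check put the flange about 7 mm and the oil bottle about 10 mm from their first readings. I put that down to detector scatter, as nothing came near them. The upper ring was checked only once, at the end, about 8 mm from the lower ring's first reading.

**Disagreement:** the hole position from the cameras varied. The side camera put the holes 9 mm past the fence's left end, the top camera 3 mm, and the wrist camera 18 to 19 mm. I trusted the close wrist picture because it shows the block's end edge and the blank together, and it agrees with the distance pushed.

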